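# Show the modeller which wheel goes where on the clay car

## Robot

A 7-joint arm with a two-finger parallel gripper is mounted at the origin on the work surface. World frame = base frame: x ahead of the robot, y to its left, z up, the work surface at z = 0. Lengths are in m, angles in rad, forces in N, time in s.
With the tool pointing down it reaches from about 0.375 to 0.925 m from the base axis. Payload 3.1 kg.
Tool frame: the origin (TCP) lies midway between the tips of the shut fingers; the grasp point (between the pads) lies 19 mm behind it; y points along the fingers, x is the direction in which the jaws open and shut, and the axes are right-handed (so a half turn about y gives the same grasp; the last joint's range is limited). The gripper opens to 85 mm and grips with 20 to 120 N. Pads are 22 mm wide; open, the fingers measure 114 mm over their backs; the gripper's body (76 mm by 85 mm) begins 54 mm behind the grasp point. The pads swing forward as they close: fully open they stand 13 mm farther back than shut.
Start: joints at [1.011, 0.383, 0.044, 1.598, -0.018, 1.161, -0.05], TCP at [0.29, -0.582, 0.231] pointing down, gripper open.
Joint ranges: [-2.61, 2.61], [-0.41, 2.15], [-1.48, 1.57], [0, 2.5], [-1.57, 4.71], [0.05, 1.97], [-2.85, 2.85]. Speed limits (rad/s): [2.79, 2.79, 3.14, 3.14, 3.14, 3.14, 3.14].

## Interface

Orientations are given as a 3x3 rotation matrix whose columns are the frame's x, y, z axes.
In Python, from cell import robot gives the robot as it stands.
- The arm moves only by the shell command python3 -m creep 'ROWS' [FORCE]. ROWS is text: rows parted by semicolons, each of 7 numbers parted by spaces: the shift along the tool's x, y, z in mm, then the turn, a rotation vector about the tool's x, y, z in rad, then the closure in counts, from 0 (fully open) to 255 (shut). In form: x y z ax ay az jaw; .... A call has 1 to 20 rows; each row is the pose to reach, as a shift and turn from the pose commanded when the call began, along the tool's axes at that moment; what a row does not reach only later rows make up. A row lasts 1/10 s, in which the tool goes at most 50 mm and 8.59 degrees, less where a joint would pass 70% of its speed; a pose out of reach is approached as far as the arm can. A call with a gripper value outside its range is refused whole. The fingers move at their own pace and stop on an object; FORCE is the grip in N (left out, the last holds). Time passes only in rows, so rows that repeat a pose let the fingers close. It gives the time, the measured TCP pose, the force and the opening at its end, in the units of the state.
- robot.sense(): the state, without advancing time (a new reading comes with each control period).
- robot.camera(name): name is "scene" or "side" or "wrist"; returns a dict with "img" (384x512x3 uint8, red, green, blue), "intrinsics" (3x3 intrinsics, pixels), "pose" (4x4, takes a point from camera to world coordinates); the wrist camera has in their place "T_tool_cam" (4x4, takes a point from camera to tool coordinates, whose origin is the TCP and whose axes are the tool frame's). Camera axes: x right, y down, z forward; pixel columns grow to the right and rows downward; lengths in m; the calibration is good to about 2 mm. The wrist camera is an equidistant fisheye: a pixel r from the principal point sees the ray r / f radians off the axis. A picture is of the moment at which its call begins: read the wrist's pose just before it. There is no depth.
- robot.finish_job(): hands the job in, once; it reports no verdict.
The state is a dict: "time": time; "qpos": joint angles; "dq": joint speeds; "effort": joint torques, N m; "position": TCP position; "orientation": TCP orientation; "force": force on the tool from outside, world axes, zero at the start; "torque": the same for the moment, N m; "grip_width": finger opening in m.
Only numpy, scipy, OpenCV 4.12 (cv2) and the standard library are available. Lean on these libraries where they do the work, as an engineer would, in place of code of your own. Each camera call takes 0.05 s, during which the arm holds its last target.

## Task

The clay car on the turntable still lacks one wheel. With a fingertip against the edge of its baseboard, gently turn the turntable until the side of the car with the empty wheel arch squarely faces the modeller's stool, straight away from you across the table. Then show what is to be fitted: point at the loose wheel that matches the three already on the car, holding still just above it for about two seconds, and after that point at the empty arch in the same way, from just in front of it; pick nothing up, do not touch the car or any wheel, and leave everything else on the table where it is.

Things in the scene. Friction and masses are not known exactly. Their poses are not given: they have to be found in the camera images.
- turntable_axis (a point): Point on the vertical axis of the sculptor's turntable, at the height of its baseboard's top face (54 mm above the table). The foot is fixed to the table. On it turns a steel disc 200 mm across (24 to 36 mm above the table) carrying the baseboard and the car, as one, freely round and round, with a light friction (0.14 N m, 1 to 2 N at the board's ends); it stays where it is left.
- board_front (a point): Middle of the top edge of the baseboard's short end before the car's nose, 135 mm from the axis. The plywood baseboard is 270 mm long (along the car), 140 mm wide and 18 mm thick (36 to 54 mm above the table), centred on the axis; its corners overhang the disc.
- turntable (a joint): Angle of the turntable (rad), counted anticlockwise seen from above. 0 is the wanted attitude: the car's nose points to the robot's left (+y) and its right side, the one with the empty arch, faces straight away from the robot (+x). It starts between 0.7 and 1.5, so it has to be turned clockwise.
- clay_car: The ochre clay model of a hatchback, 230 mm long, 98 mm wide, with its roof 81 mm above the baseboard (135 mm above the table) and its bonnet 50 mm above the baseboard. Origin on the baseboard's top face at the turntable's axis; its x points to the nose, y to the car's left, z up. The baseboard reaches 20 mm past the nose and tail and 21 mm past each side. Soft clay: not to be touched.
- empty_arch (a point): Middle of the empty front right wheel arch, where the centre of the missing wheel would be, 4 mm inside the car's right flank and 20 mm above the baseboard (75 mm above the table). The arch is a round hollow 49 mm across with only a bare steel stub axle in it. Straight out of it is the car's -y direction.
- wheel_a_top (a point): Centre of the upper face of the loose wheel that matches those on the car: black tyre, five aluminium spokes, 40 mm in diameter, 14 mm thick, lying flat on the table face up.
- wheel_b_top (a point): Centre of the upper face of a smaller loose five-spoke wheel of another model, 27 mm in diameter, 10 mm thick, lying flat.
- wheel_c_top (a point): Centre of the upper face of a larger loose wheel with a plain disc face, 56 mm in diameter, 18 mm thick, lying flat.
- tape_roll: A roll of buff masking tape lying flat, 72 mm across, 19 mm high; origin at the centre of its underside.
- rasp: A steel rasp with a wooden handle lying flat, 325 mm long, up to 26 mm high; its x runs along it towards the blade's end, origin 50 mm from that end at the table.
- loop_tool: A wire loop modelling tool with a wooden handle, 190 mm long, 12 mm high; origin near its middle at the table, x towards the loop.
- scraper: A flat steel scraper blade, 120 x 45 x 4 mm; origin at the centre of its underside.
- clay_billet: A lying cylinder of ochre clay, 130 mm long (its x), 54 mm thick; origin at the middle of its underside.
There are look-alikes about, which are no part of the job. Leave any yellow look-alike of the part that bears wheel_a_top alone.

How it is judged:
By the outcome, as a careful person would: the job done as asked, in the order asked, and still so for the second after the job is handed in, with the robot touching nothing.
It also fails if it takes over 64 s, if anything falls off the work surface, if the arm or the gripper's body presses on something with over 40 N, if the wrist force passes 120 N, or if a joint passes its speed limit or range.

## Working session

There is one attempt and no reset: what is moved stays moved. The work goes in short steps, Python scripts to look and compute and a shell command to move; the robot and the scene stay as the last step left them, time stands still between calls to the robot, and variables do not carry over. Pictures are saved under pics/ and viewed, and the job is handed in when it is done.

```bash
mkdir -p pics; ls; python3 - <<'E'
from cell import robot
import cv2,numpy as np
s=robot.sense(); print(s)
for n in ["scene","side","wrist"]:
    c=robot.camera(n); cv2.imwrite(f"pics/{n}0.png",c["img"][:,:,::-1]); print(n,c["intrinsics"],c.get("pose",c.get("T_tool_cam")))
E
```

```text
pics
{'time': 0.0, 'qpos': array([ 1.01120872,  0.3838234 ,  0.0438406 ,  1.59960078, -0.01789461,
        1.1612186 , -0.04988028]), 'dq': array([ 0.00114513, -0.00111755, -0.00142229,  0.00083531,  0.00013365,
        0.00094248, -0.00065909]), 'effort': array([ 1.83516790e-04, -4.33460283e+01,  1.02457177e+00, -2.49512959e+01,
        1.06238789e-02,  1.12251242e-02, -7.31972904e-06]), 'position': array([ 0.28916733, -0.5810627 ,  0.22988237]), 'orientation': array([[ 4.45632517e-01, -1.31627122e-03,  8.95215017e-01],
       [-8.95212053e-01,  2.30874004e-03,  4.45634436e-01],
       [-2.65339454e-03, -9.99996469e-01, -1.49492231e-04]]), 'force': array([0.58351356, 0.13659982, 0.03870836]), 'torque': array([-0.06214766, -0.03914477,  0.03535997]), 'grip_width': 0.0854094208038045}
scene [[347.04355366   0.         257.66075748]
 [  0.         347.04355366 193.76113939]
 [  0.           0.           1.        ]] [[ 0.67045737  0.44723754 -0.59200126  1.12954812]
 [ 0.74181034 -0.41944108  0.52324621 -0.63827397]
 [-0.0142943  -0.78996694 -0.6129828   0.78323173]
 [ 0.          0.          0.          1.        ]]
side [[396.69214048   0.         259.99414246]
 [  0.         396.69214048 189.28761221]
 [  0.           0.           1.        ]] [[-0.98679774 -0.092546    0.13291149  0.27331869]
 [-0.16107463  0.64637502 -0.74582458  0.9604898 ]
 [-0.01688758 -0.75738668 -0.65274822  0.95207457]
 [ 0.          0.          0.          1.        ]]
wrist [[297.31863964   0.         251.60723921]
 [  0.         297.31863964 189.91007855]
 [  0.           0.           1.        ]] [[ 9.99999134e-01  7.00424841e-04 -1.11437357e-03 -5.66618279e-04]
 [ 1.27868770e-03 -3.16246545e-01  9.48676176e-01 -1.41873843e-01]
 [ 3.12059567e-04 -9.48676779e-01 -3.16247167e-01  8.17224642e-02]
 [ 0.00000000e+00  0.00000000e+00  0.00000000e+00  1.00000000e+00]]
```

View pics/scene0.png

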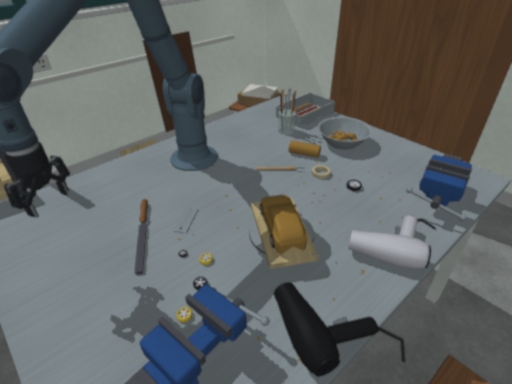

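View pics/side0.png

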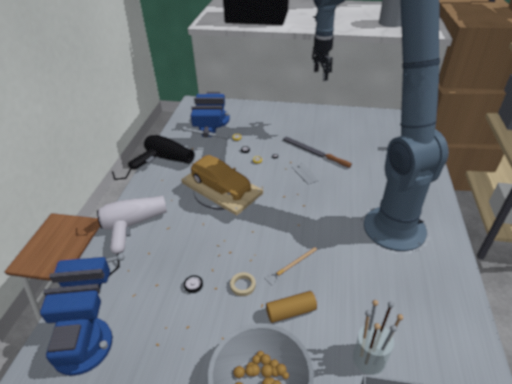

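View pics/wrist0.png

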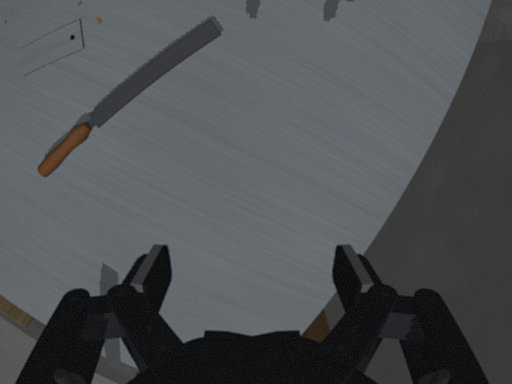

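The scene view shows the car at about (282,225), dark wheels at (200,283), (183,253) and (354,185), and yellow look-alikes at (206,259) and (184,315). Next I'll enlarge and measure them.

```bash
cat > h.py <<'E'
import numpy as np,cv2
from cell import robot
def ray(c,u,v):
    K=c["intrinsics"];P=c["pose"];d=P[:3,:3]@np.array([(u-K[0,2])/K[0,0],(v-K[1,2])/K[1,1],1]);return P[:3,3],d
def onz(c,u,v,z):
    o,d=ray(c,u,v);return o+d*(z-o[2])/d[2]
def proj(c,p):
    P=c["pose"];q=P[:3,:3].T@(np.asarray(p)-P[:3,3]);q=c["intrinsics"]@q;return q[:2]/q[2]
def crop(c,x0,y0,x1,y1,f,name):
    im=cv2.resize(c["img"][y0:y1,x0:x1,::-1],None,fx=f,fy=f,interpolation=cv2.INTER_CUBIC);cv2.imwrite(f"pics/{name}.png",im)
E
python3 - <<'E'
from h import *
import pickle
c=robot.camera("scene");d=robot.camera("side")
pickle.dump((c,d),open("v0.pkl","wb"))
crop(c,235,180,335,280,6,"s_car");crop(d,170,140,270,220,7,"d_car")
crop(c,150,235,270,335,6,"s_wh");crop(d,190,90,310,180,6,"d_wh")
for n,uv,z in [("a",(200,283),.014),("b",(183,253),.01),("c",(354,185),.018),("y1",(206,259),.014),("y2",(184,315),.014)]: print("scene",n,onz(c,*uv,z))
for n,uv,z in [("a",(245,149),.014),("b",(275,155),.01),("c",(193,283),.018),("y1",(256,160),.014),("y2",(236,138),.014)]: print("side",n,onz(d,*uv,z))
E
```

```text
scene a [ 0.57333698 -0.36211253  0.014     ]
scene b [ 0.44441523 -0.33504423  0.01      ]
scene c [0.59482513 0.30993583 0.018     ]
scene y1 [ 0.51391335 -0.29995866  0.014     ]
scene y2 [ 0.62762279 -0.44789009  0.014     ]
side a [ 0.5662423  -0.35300157  0.014     ]
side b [ 0.43929696 -0.33388826  0.01      ]
side c [0.58628723 0.32269292 0.018     ]
side y1 [ 0.50864648 -0.28457994  0.014     ]
side y2 [ 0.61982279 -0.4278915   0.014     ]
```

View pics/s_car.png

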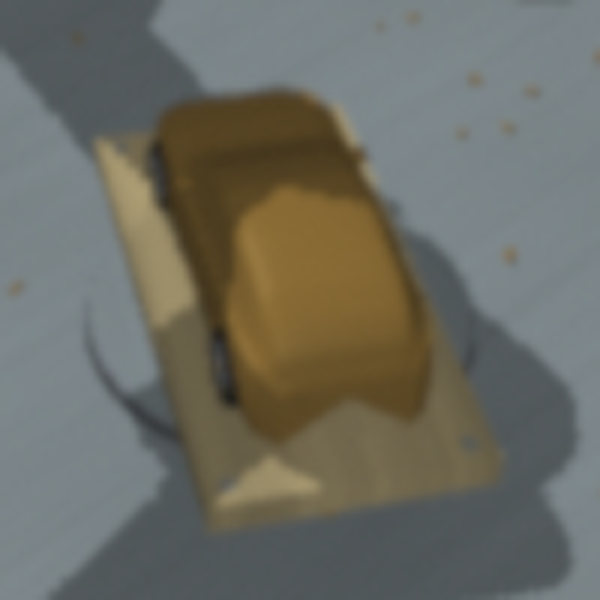

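View pics/d_car.png

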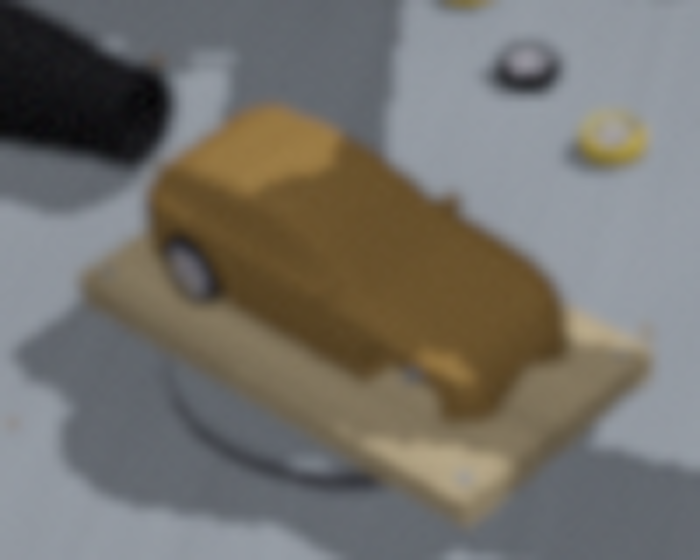

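View pics/s_wh.png

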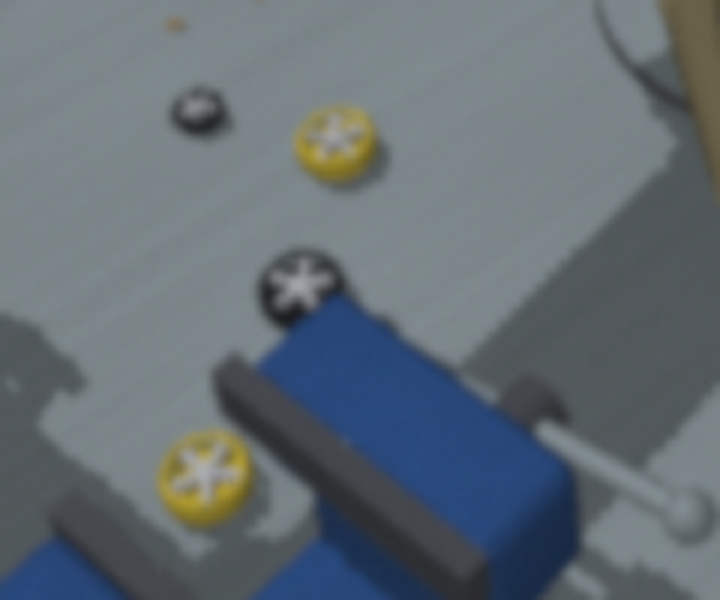

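View pics/d_wh.png

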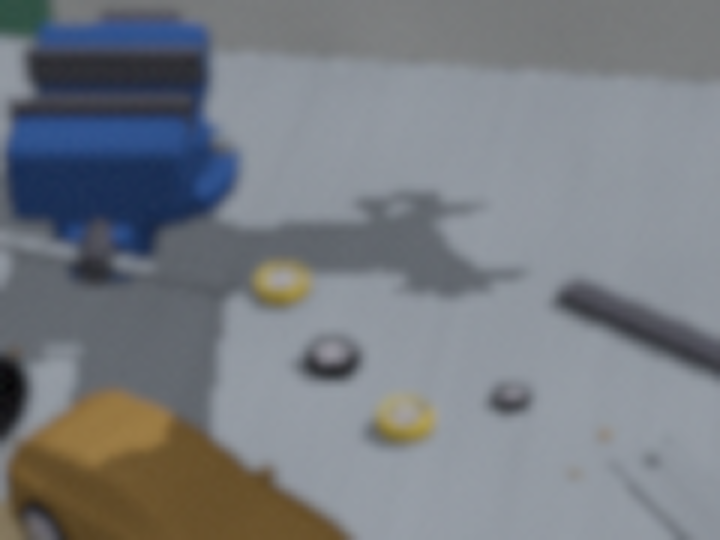

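The unique match is the black five-spoke wheel at scene (200,283), about (0.57,-0.36), beside the vise. The car's nose points toward -x+y. Next I'll work out the board's attitude from its corners.

```bash
python3 - <<'E'
from h import *
import pickle
c,d=pickle.load(open("v0.pkl","rb"))
S=lambda x,y:onz(c,235+x/6-.42,180+y/6-.42,.054)[:2]
D=lambda x,y:onz(d,170+x/7-.43,140+y/7-.43,.054)[:2]
nl,tl,tr=S(97,138),S(211,505),S(503,460)
print("scene nl,tl,tr",nl,tl,tr,"len",np.linalg.norm(nl-tl),np.linalg.norm(tl-tr))
f=nl-tl;print("ang",np.arctan2(-f[0],f[1]),"centre",(nl+tr)/2)
tr2,nr2,nl2=D(85,280),D(470,505),D(650,352)
print("side tr,nr,nl",tr2,nr2,nl2,np.linalg.norm(tr2-nr2),np.linalg.norm(nr2-nl2))
f=nr2-tr2;print("ang",np.arctan2(-f[0],f[1]),"centre",(nl2+tr2)/2)
for n,uv in [("a",(302,286)),("y1",(337,137)),("y2",(205,474))]:print(n,onz(c,150+uv[0]/6-.4,235+uv[1]/6-.4,.014))
for n,uv in [("a",(330,352)),("y1",(403,412)),("y2",(281,277))]:print(n,onz(d,190+uv[0]/6-.4,90+uv[1]/6-.4,.014))
E
```

```text
scene nl,tl,tr [ 0.44500619 -0.06457955] [ 0.67805331 -0.19995884] [ 0.7502581  -0.08240433] len 0.2695153321096439 0.13795867090154348
ang 1.0445322235572596 centre [ 0.59763214 -0.07349194]
side tr,nr,nl [ 0.7429653  -0.07853296] [0.51328904 0.05561573] [ 0.44735706 -0.06386354] 0.26598318761013257 0.13646362814179155
ang 1.0421669480754925 centre [ 0.59516118 -0.07119825]
a [ 0.57117456 -0.36083934  0.014     ]
y1 [ 0.50848692 -0.29693845  0.014     ]
y2 [ 0.62384025 -0.44616082  0.014     ]
a [ 0.56887228 -0.35793376  0.014     ]
y1 [ 0.50757029 -0.29641243  0.014     ]
y2 [ 0.62154903 -0.44512925  0.014     ]
```

Both views agree: axis ≈ (0.597,-0.073), angle ≈ 1.04 rad, matching wheel ≈ (0.570,-0.359). I'll push the left flank near the nose from the robot's side, with the tool leaning away from the car.

```bash
cat >> h.py <<'E'
from scipy.spatial.transform import Rotation as R
AX=np.array([.597,-.073])
def rel(p,Rt=None,s=None):
    s=s or robot.sense();O=s["orientation"]
    Rt=O if Rt is None else Rt
    return np.round(O.T@(np.asarray(p)-s["position"])*1e3,1),np.round(R.from_matrix(O.T@Rt).as_rotvec(),3)
def tool(az,tilt):  # z horizontal at azimuth az deg, then tilt fingers forward (towards z)
    a=np.radians(az);z=np.array([np.cos(a),np.sin(a),0]);y=np.array([0,0,-1.]);x=np.cross(y,z)
    return np.c_[x,y,z]@R.from_rotvec([np.radians(tilt),0,0]).as_matrix()
def push(th,a=.118,g=.012): 
    return AX+a*np.array([-np.sin(th),np.cos(th)])-(.07+g)*np.array([np.cos(th),np.sin(th)])
E
python3 - <<'E'
from h import *
import pickle
c,d=pickle.load(open("v0.pkl","rb"))
T=tool(30,20)
p=push(1.043,g=.03);print(p)
print(rel([.37,-.3,.2],T),rel([p[0],p[1],.13],T),rel([p[0],p[1],.045],T))
for h in (.05,.1,.13):print(h,onz(c,206.7,284.5,h),onz(d,224,126,h),onz(d,224,112,h))
E
```

```text
[ 0.44469448 -0.09996347]
(array([-216.1,   30.8,  197.6]), array([ 0.349, -0.061,  0.009])) (array([-361.8,  101. ,  353.6]), array([ 0.349, -0.061,  0.009])) (array([-361.6,  186. ,  353.6]), array([ 0.349, -0.061,  0.009]))
0.05 [ 0.61510567 -0.36500528  0.05      ] [ 0.67677123 -0.45853716  0.05      ] [ 0.7040328  -0.57470401  0.05      ]
0.1 [ 0.65018615 -0.38363981  0.1       ] [ 0.65440875 -0.37988364  0.1       ] [ 0.68015927 -0.48961161  0.1       ]
0.13 [ 0.67123444 -0.39482054  0.13      ] [ 0.64099126 -0.33269152  0.13      ] [ 0.66583515 -0.43855617  0.13      ]
```

```bash
python3 -m creep '-30 5 25 0.05 0 0 255;-65 10 60 0.12 -0.02 0 255;-100 15 95 0.2 -0.03 0 255;-135 20 130 0.28 -0.04 0 255;-170 25 165 0.349 -0.06 0.01 255;-205 30 200 0.349 -0.06 0.01 255;-240 40 235 0.349 -0.06 0.01 255;-275 55 270 0.349 -0.06 0.01 255;-310 70 305 0.349 -0.06 0.01 255;-340 85 335 0.349 -0.06 0.01 255;-362 101 354 0.349 -0.06 0.01 255;-362 101 354 0.349 -0.06 0.01 255;-362 101 354 0.349 -0.06 0.01 255'; python3 - <<'E'
from h import *
s=robot.sense();print(s["position"],s["orientation"],s["force"])
T=tool(30,20);p=push(1.043,g=.03);print(rel([p[0],p[1],.045],T))
w=robot.camera("wrist");cv2.imwrite("pics/w1.png",w["img"][:,:,::-1])
E
```

```text
time: 1.55
position: [0.445, -0.0994, 0.1301]
orientation: [[0.501, 0.296, 0.813], [-0.866, 0.171, 0.471], [0.0, -0.94, 0.342]]
force: [-0.1, -0.7, 0.5]
grip_width: -0.0003
[ 0.44503267 -0.09942721  0.13005676] [[ 5.00700542e-01  2.95868893e-01  8.13486672e-01]
 [-8.65620492e-01  1.70744783e-01  4.70688202e-01]
 [ 3.63391908e-04 -9.39844571e-01  3.41602182e-01]] [-0.13406815 -0.69779173  0.52664712]
(array([  0.3,  79.7, -29.6]), array([0.   , 0.001, 0.   ]))
```

View pics/w1.png

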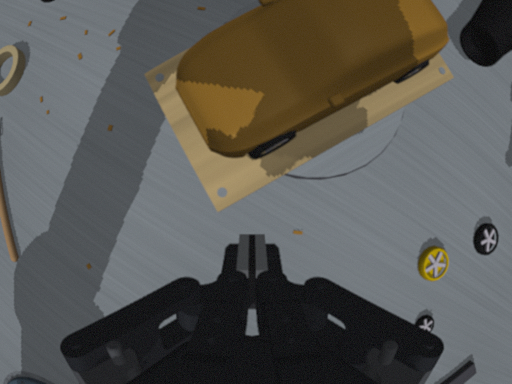

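The wrist view shows the shut fingertips at about (252,240), in front of the board's nose-left corner at (218,211). The black spoked wheel is at (485,238). Next I'll lower the tool.

```bash
cat >> h.py <<'E'
def wray(w,s,u,v):
    K=w["intrinsics"];T=w["T_tool_cam"];dx,dy=u-K[0,2],v-K[1,2];r=np.hypot(dx,dy);t=r/K[0,0]
    d=np.array([np.sin(t)*dx/r,np.sin(t)*dy/r,np.cos(t)]);O=s["orientation"]
    return s["position"]+O@T[:3,3],O@T[:3,:3]@d
def wz(w,s,u,v,z):
    o,d=wray(w,s,u,v);return o+d*(z-o[2])/d[2]
E
python3 -m creep '0 20 -7 0 0 0 255;0 40 -15 0 0 0 255;0 60 -22 0 0 0 255;0 80 -30 0 0 0 255;0 80 -30 0 0 0 255;0 80 -30 0 0 0 255'; python3 - <<'E'
from h import *
s=robot.sense();print(s["position"],s["force"])
w=robot.camera("wrist");cv2.imwrite("pics/w2.png",w["img"][:,:,::-1])
for th in (1.043,.95,.85,.75,.65,.55,.45,.35,.25,.15,.08):print(th,rel([*push(th),.045])[0])
E
```

```text
time: 2.2
position: [0.4448, -0.1021, 0.0452]
orientation: [[0.496, 0.297, 0.816], [-0.868, 0.169, 0.467], [0.001, -0.94, 0.342]]
force: [0.6, 0.2, 1.1]
grip_width: -0.0001
[ 0.44479323 -0.10214445  0.04522427] [0.60817008 0.15614086 1.13111949]
1.043 [-11.2   6.3  14.7]
0.95 [-23.1   8.4  20.6]
0.85 [-35.   11.1  28. ]
0.75 [-46.2  14.2  36.6]
0.65 [-56.4  17.6  46.1]
0.55 [-65.5  21.4  56.5]
0.45 [-73.4  25.5  67.8]
0.35 [-80.2  29.8  79.7]
0.25 [-85.6  34.4  92.2]
0.15 [-89.7  39.1 105.1]
0.08 [-91.7  42.5 114.4]
```

View pics/w2.png

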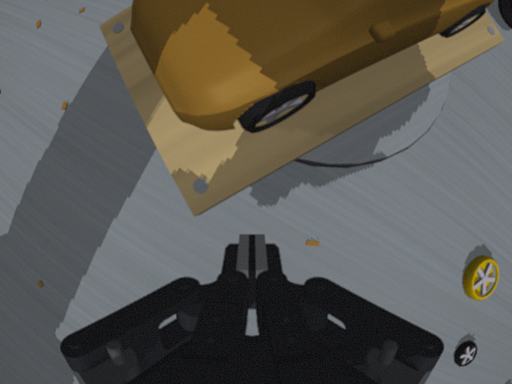

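The tip is level with the board's edge and clear of it, with the board corner at (195,214). I'll start the slow arc push.

```bash
python3 -m creep '-4 2 5 0 0 0 255;-8 4 10 0 0 0 255;-11 6 14 0 0 0 255;-14 7 16 0 0 0 255;-17 8 18 0 0 0 255;-20 8 19 0 0 0 255;-23 8.5 20.5 0 0 0 255;-26 9 22.5 0 0 0 255;-29 10 24 0 0 0 255;-32 10.5 26 0 0 0 255;-35 11 28 0 0 0 255;-35 11 28 0 0 0 255'; python3 - <<'E'
from h import *
s=robot.sense();print(s["position"],s["force"])
w=robot.camera("wrist");cv2.imwrite("pics/w3.png",w["img"][:,:,::-1])
E
```

```text
time: 3.45
position: [0.4529, -0.0542, 0.044]
orientation: [[0.5, 0.296, 0.814], [-0.866, 0.171, 0.47], [-0.0, -0.94, 0.342]]
force: [-0.4, 0.5, -0.3]
grip_width: -0.0
[ 0.45289919 -0.0541838   0.04399398] [-0.44989594  0.50796173 -0.32100739]
```

View pics/w3.png

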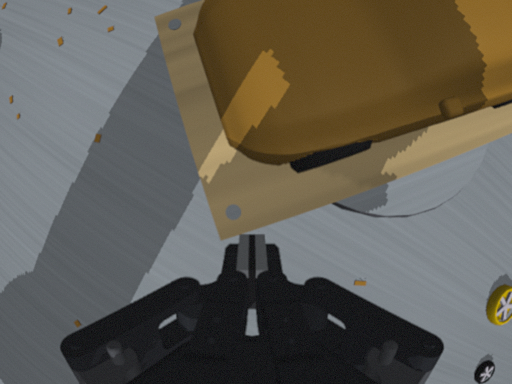

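The board's edge has swung from about 32° to 18° in the picture, so the finger is turning it. The fingertip meets it near the corner at (222,238). I'll carry on along the arc.

```bash
python3 - <<'E'
from h import *
for th in (.85,.75,.65,.55,.45,.35,.25,.15,.08):print(th,rel([*push(th,a=.115),.044])[0])
E
```

```text
0.85 [5.5 0.3 0.9]
0.75 [-5.5  3.3  9.2]
0.65 [-15.6   6.7  18.4]
0.55 [-24.6  10.4  28.6]
0.45 [-32.6  14.4  39.6]
0.35 [-39.3  18.7  51.3]
0.25 [-44.7  23.1  63.5]
0.15 [-48.8  27.7  76.2]
0.08 [-50.9  31.   85.3]
```

```bash
python3 -m creep '-1 1 3 0 0 0 255;-3 2 6 0 0 0 255;-5.5 3.3 9 0 0 0 255;-9 4.5 12 0 0 0 255;-12 5.5 15 0 0 0 255;-15.5 6.7 18.5 0 0 0 255;-18.5 8 22 0 0 0 255;-21.5 9 25 0 0 0 255;-24.5 10.5 28.5 0 0 0 255;-27 11.5 32 0 0 0 255;-30 13 36 0 0 0 255;-32.5 14.5 39.5 0 0 0 255;-35 16 43.5 0 0 0 255;-37 17.5 47.5 0 0 0 255;-39.3 18.7 51.3 0 0 0 255;-41 20 55.5 0 0 0 255;-43 21.5 59.5 0 0 0 255;-44.7 23 63.5 0 0 0 255;-44.7 23 63.5 0 0 0 255'; python3 - <<'E'
from h import *
s=robot.sense();print(s["position"],s["force"])
w=robot.camera("wrist");cv2.imwrite("pics/w4.png",w["img"][:,:,::-1])
c=robot.camera("scene");d=robot.camera("side")
crop(c,230,160,350,270,6,"s4");crop(d,150,130,270,230,6,"d4")
E
```

```text
time: 5.4
position: [0.49, 0.0182, 0.0444]
orientation: [[0.5, 0.297, 0.813], [-0.866, 0.171, 0.47], [0.001, -0.939, 0.343]]
force: [-0.3, 0.2, -0.1]
grip_width: -0.0001
[0.49003834 0.01822451 0.04436534] [-0.32883059  0.2257565  -0.09604674]
```

View pics/w4.png

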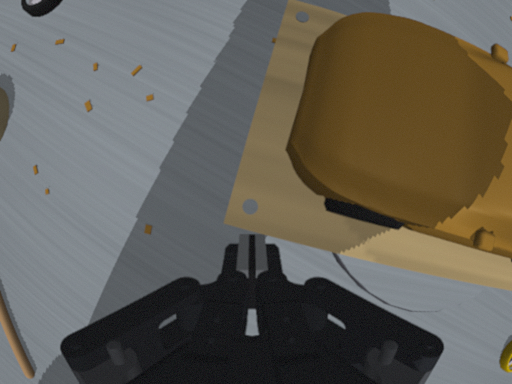

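View pics/s4.png

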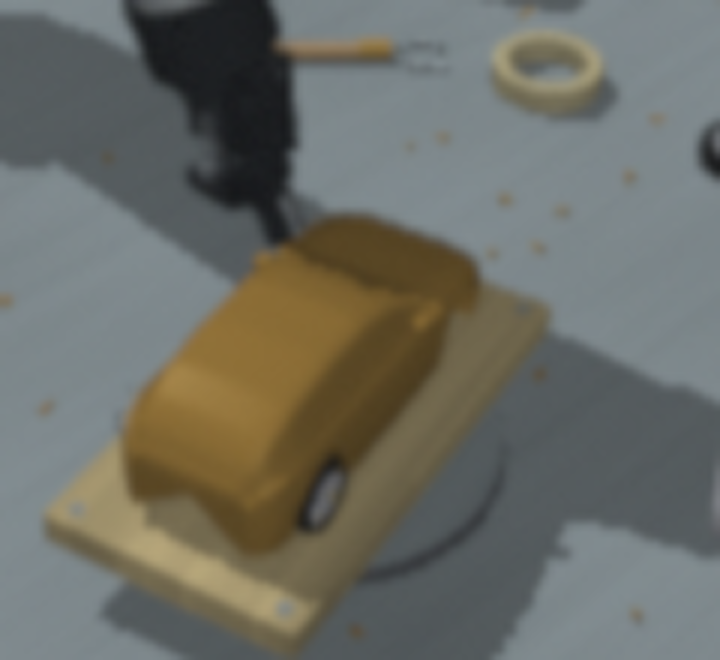

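View pics/d4.png

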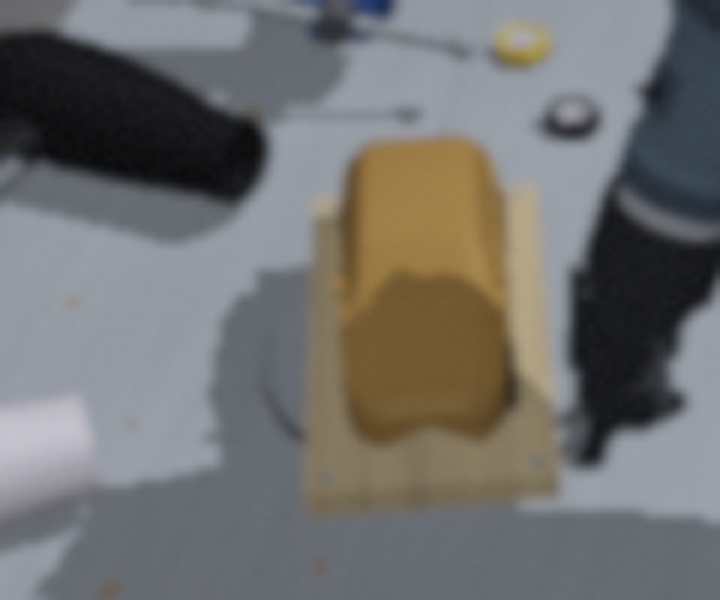

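The board has turned most of the way, and in the side view its long axis is nearly in line with y. I'll measure the angle.

```bash
cat >> h.py <<'E'
def ang(c,d,sc,dc,so=(230,160),do=(150,130),f=6):
    S=[onz(c,so[0]+x/f-.42,so[1]+y/f-.42,.054)[:2] for x,y in sc]  # tl,tr,nr
    D=[onz(d,do[0]+x/f-.42,do[1]+y/f-.42,.054)[:2] for x,y in dc]  # nr,nl,tl,tr
    g=lambda v:np.arctan2(-v[0],v[1])
    tl,tr,nr=S;print("scene long",g(nr-tr),"short",g(tr-tl)+np.pi/2,"L",np.linalg.norm(nr-tr),np.linalg.norm(tl-tr),"ctr",(tl+nr)/2)
    nr,nl,tl,tr=D;print("side long R",g(nr-tr),"L",g(nl-tl),"short",g(nr-nl)+np.pi/2,np.linalg.norm(nr-tr),np.linalg.norm(nr-nl),"ctr",(nr+tl)/2,(nl+tr)/2)
E
python3 - <<'E'
from h import *
c=robot.camera("scene");d=robot.camera("side")
ang(c,d,[(47,515),(303,632),(550,305)],[(306,495),(558,483),(538,185),(316,199)])
E
```

```text
scene long 0.2660322256795516 short 0.28022338685182824 L 0.2664481227106023 0.14011225002650587 ctr [ 0.59767381 -0.07310286]
side long R 0.2516856853156442 L 0.24135137872128412 short 0.21295453640898798 0.2689862563525175 0.1370931256002749 ctr [ 0.59549182 -0.07289765] [ 0.59632114 -0.07045186]
```

```bash
python3 - <<'E'
from h import *
for th in (.25,.2,.15,.1,.05,.02,0.0,-.02):print(th,rel([*push(th,a=.115),.044])[0])
E
```

```text
0.25 [-0.9  0.3  0.1]
0.2 [-3.2  2.6  6.4]
0.15 [-5.1  4.9 12.7]
0.1 [-6.6  7.2 19.2]
0.05 [-7.8  9.6 25.8]
0.02 [-8.4 11.1 29.7]
0.0 [-8.7 12.  32.3]
-0.02 [-8.9 13.  35. ]
```

```bash
python3 -m creep '-1 1 3 0 0 0 255;-3 2.5 6.5 0 0 0 255;-4 4 9.5 0 0 0 255;-5 5 12.5 0 0 0 255;-6 6 16 0 0 0 255;-6.5 7 19 0 0 0 255;-7 8.5 22.5 0 0 0 255;-8 9.5 25.5 0 0 0 255;-8 10 27 0 0 0 255;-8 10.5 28.5 0 0 0 255;-8.5 11 29.5 0 0 0 255;-8.5 11 29.5 0 0 0 255'; python3 - <<'E'
from h import *
s=robot.sense();print(s["position"],s["force"])
w=robot.camera("wrist");cv2.imwrite("pics/w5.png",w["img"][:,:,::-1])
c=robot.camera("scene");d=robot.camera("side")
crop(c,230,160,350,270,6,"s5");crop(d,150,130,270,230,6,"d5")
E
```

```text
time: 6.85
position: [0.5127, 0.0404, 0.044]
orientation: [[0.499, 0.297, 0.814], [-0.867, 0.17, 0.469], [0.001, -0.94, 0.342]]
force: [-1.1, 0.1, 0.0]
grip_width: 0.0002
[0.51267145 0.04044903 0.04400346] [-1.13338215  0.08107096  0.04290787]
```

View pics/w5.png

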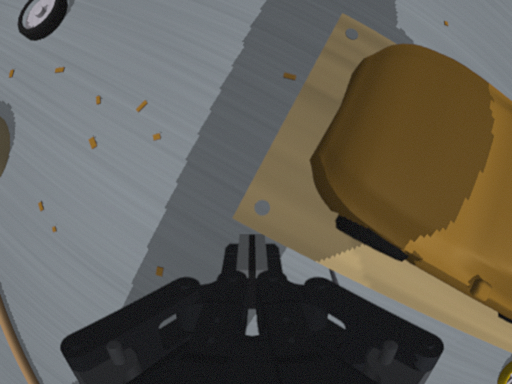

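View pics/s5.png

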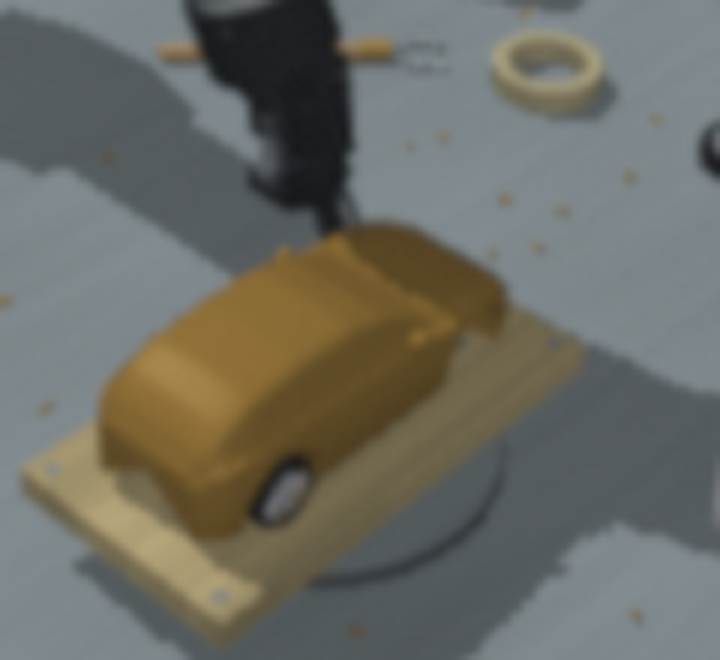

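View pics/d5.png

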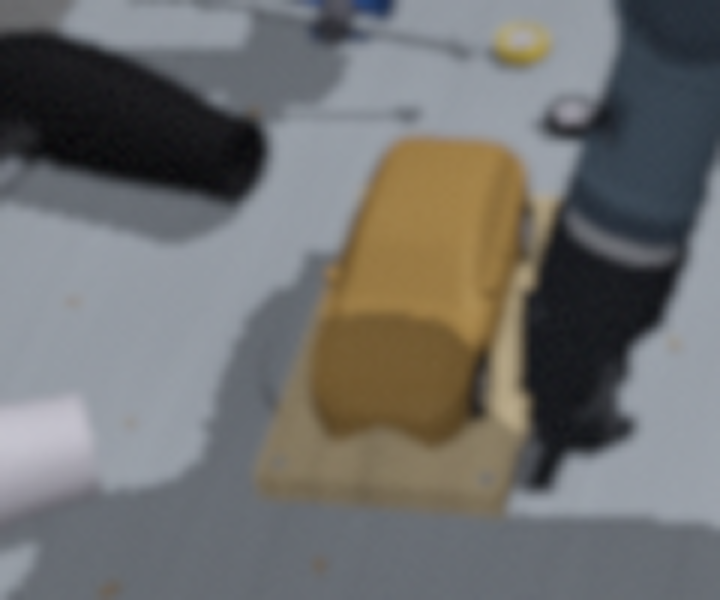

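```bash
python3 - <<'E'
from h import *
c=robot.camera("scene");d=robot.camera("side")
ang(c,d,[(23,470),(226,622),(583,345)],[(260,480),(509,499),(550,205),(320,190)])
# sharper crop with edges
def big(c,x0,y0,x1,y1,f,n):crop(c,x0,y0,x1,y1,f,n)
big(c,225,225,285,275,12,"s5a");big(c,290,200,340,235,14,"s5b");big(d,185,195,245,220,12,"d5a")
E
```

```text
scene long 0.036535183539537656 short 0.04815345161773621 L 0.2663347176278105 0.1383883677312779 ctr [ 0.59817493 -0.07398547]
side long R 0.14674052720078146 L 0.11327488283061042 short 0.03645131617064257 0.265079060011915 0.138481863754895 ctr [ 0.60380653 -0.06705502] [ 0.60828205 -0.0671625 ]
```

View pics/s5a.png

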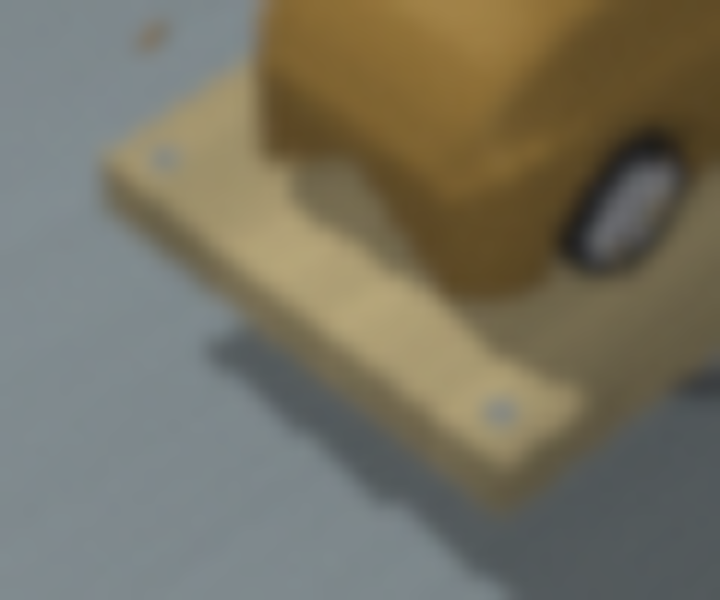

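View pics/s5b.png

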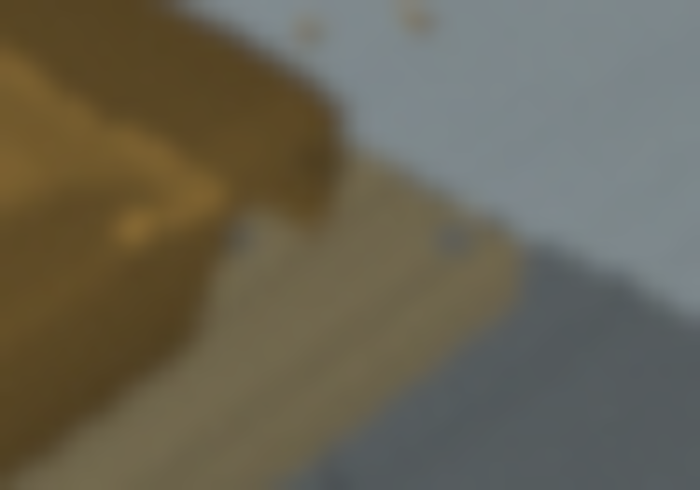

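View pics/d5a.png

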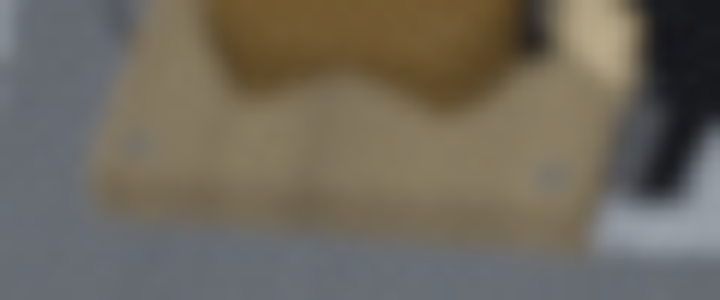

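The four corner screws make sharp markers: scene-crop (165,157), (500,412) and (455,238), and side-crop (137,143) and (551,178). I'll take the angle from them.

```bash
cat >> h.py <<'E'
def scr(c,d,S,D):
    S=[onz(c,x,y,.054)[:2] for x,y in S];D=[onz(d,x,y,.054)[:2] for x,y in D]
    g=lambda v:np.arctan2(-v[0],v[1]);tl,tr,nr=S;n2,l2=D
    print("scene long %.3f short %.3f diag L %.3f %.3f"%(g(nr-tr),g(tr-tl)+np.pi/2,np.linalg.norm(nr-tr),np.linalg.norm(tr-tl)),"ctr",(tl+nr)/2)
    print("side short %.3f L %.3f"%(g(n2-l2)+np.pi/2,np.linalg.norm(n2-l2)),"nr",nr,n2,"mixed long %.3f %.3f"%(g(n2-tr),g(l2-tl)))
E
python3 - <<'E'
from h import *
c=robot.camera("scene");d=robot.camera("side")
q=lambda o,x,y,f:(o[0]+x/f-.46,o[1]+y/f-.46)
scr(c,d,[q((225,225),165,157,12),q((225,225),500,412,12),q((290,200),455,238,14)],[q((185,195),137,143,12),q((185,195),551,178,12)])
for th in (.04,0.02,0.0,-.02):print(th,rel([*push(th,a=.115),.044])[0])
E
```

```text
scene long 0.033 short 0.034 diag L 0.249 0.116 ctr [ 0.59677085 -0.07272227]
side short 0.024 L 0.117 nr [0.65073453 0.05363933] [0.65238633 0.05051872] mixed long 0.026 0.028
0.04 [ 0.4 -0.9 -2.5]
0.02 [0.1 0.  0.1]
0.0 [-0.2  1.   2.8]
-0.02 [-0.5  2.   5.4]
```

```bash
python3 -m creep '-0.1 0.4 1 0 0 0 255;-0.2 0.7 2 0 0 0 255;-0.3 1.1 3 0 0 0 255;-0.4 1.4 3.9 0 0 0 255;-0.4 1.4 3.9 0 0 0 255;-0.4 1.4 3.9 0 0 0 255;-4 -1 -2 0 0 0 255;-8 -3 -8 0 0 0 255;-8 -3 -8 0 0 0 255'; python3 - <<'E'
from h import *
s=robot.sense();print(s["position"],s["force"])
c=robot.camera("scene");d=robot.camera("side")
crop(c,220,215,280,265,12,"s6a");crop(c,290,200,340,235,14,"s6b");crop(d,180,195,240,220,12,"d6a")
E
```

```text
time: 8.1
position: [0.4989, 0.0431, 0.0434]
orientation: [[0.499, 0.295, 0.815], [-0.866, 0.17, 0.47], [-0.0, -0.94, 0.34]]
force: [-0.1, 0.9, 0.2]
grip_width: 0.0002
[0.4989301  0.04309882 0.04340878] [-0.07530828  0.8782467   0.23924152]
```

View pics/s6a.png

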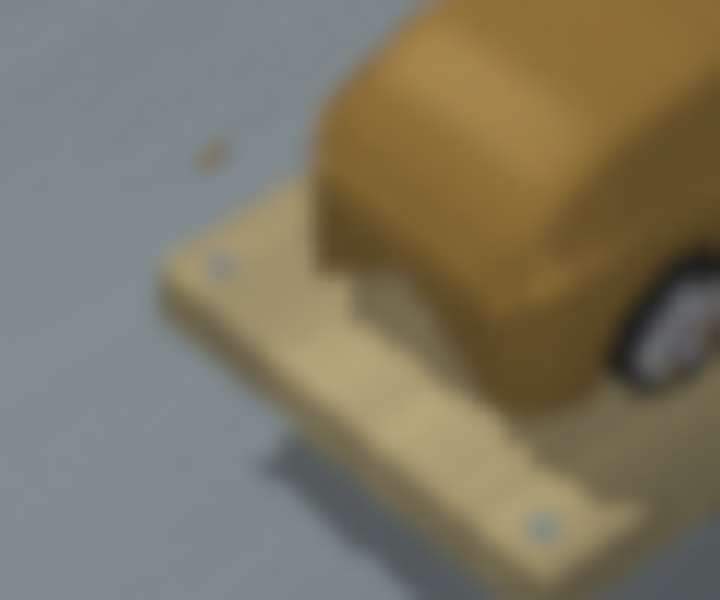

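View pics/s6b.png

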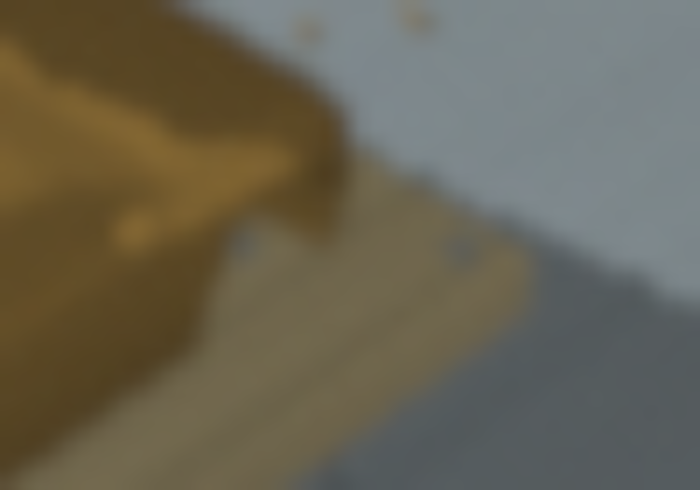

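View pics/d6a.png

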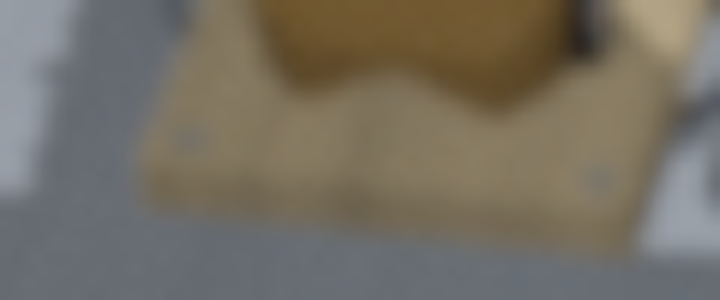

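```bash
python3 - <<'E'
from h import *
c=robot.camera("scene");d=robot.camera("side")
q=lambda o,x,y,f:(o[0]+x/f-.46,o[1]+y/f-.46)
scr(c,d,[q((220,215),221,264,12),q((220,215),543,526,12),q((290,200),463,246,14)],[q((180,195),189,138,12),q((180,195),597,180,12)])
# bar end / arch stub
print("stub", onz(c,*q((290,200),243,243,14),.075))
E
```

```text
scene long 0.005 short 0.002 diag L 0.250 0.116 ctr [ 0.5961746  -0.07204377]
side short -0.002 L 0.116 nr [0.65368921 0.05284807] [0.65515615 0.0488818 ] mixed long -0.001 -0.004
stub [ 0.63411145 -0.00126855  0.075     ]
```

The turntable is now at 0.00 ± 0.005 rad by all the readings. I'll raise the tool and carry it over the matching wheel.

```bash
python3 - <<'E'
from h import *
T=tool(30,10)
print(rel([.48,.03,.22]),rel([.52,-.2,.22]),rel([.57,-.3595,.16],T),rel([.57,-.3595,.1],T))
c=robot.camera("scene");d=robot.camera("side")
for h in (.03,.05,.07,.09,.11):print(h,onz(d,228.3,137.5,h)[:2],onz(c,214,290,h)[:2],"ball",onz(c,265,321,h)[:2])
E
```

```text
(array([   0.8, -173.7,   36.8]), array([0., 0., 0.])) (array([ 220. , -200.9,  -38.5]), array([0., 0., 0.])) (array([ 383.2, -156.8,  -93.2]), array([-0.175, -0.001,  0.001])) (array([ 383.1, -100.5, -113.7]), array([-0.175, -0.001,  0.001]))
0.03 [ 0.64686339 -0.40352039] [ 0.6284589  -0.35376057] ball [ 0.78430655 -0.31697236]
0.05 [ 0.63876112 -0.37393471] [ 0.64176395 -0.36131504] ball [ 0.79347349 -0.32550364]
0.07 [ 0.63065886 -0.34434903] [ 0.655069   -0.36886951] ball [ 0.80264043 -0.33403492]
0.09 [ 0.62255659 -0.31476335] [ 0.66837404 -0.37642399] ball [ 0.81180737 -0.3425662 ]
0.11 [ 0.61445432 -0.28517767] [ 0.68167909 -0.38397846] ball [ 0.82097431 -0.35109748]
```

```bash
python3 -m creep '0 -35 7 0 0 0 255;0 -70 15 0 0 0 255;0 -105 22 0 0 0 255;0 -140 30 0 0 0 255;1 -174 36 0 0 0 255;30 -180 25 0 0 0 255;65 -184 13 0 0 0 255;100 -188 2 0 0 0 255;140 -192 -12 0 0 0 255;180 -196 -25 0 0 0 255;220 -200 -38 0 0 0 255;255 -192 -50 -0.03 0 0 255;290 -183 -62 -0.07 0 0 255;325 -174 -73 -0.11 0 0 255;355 -165 -84 -0.15 0 0 255;383 -157 -93 -0.175 0 0 255;383 -157 -93 -0.175 0 0 255;383 -157 -93 -0.175 0 0 255'; python3 - <<'E'
from h import *
robot.camera("side")
s=robot.sense();w=robot.camera("wrist");print(s["position"],s["force"])
cv2.imwrite("pics/w7.png",w["img"][:,:,::-1])
import pickle;pickle.dump((s,w),open("w7.pkl","wb"))
E
```

```text
time: 10.2
position: [0.5695, -0.3592, 0.1588]
orientation: [[0.498, 0.149, 0.854], [-0.867, 0.087, 0.491], [-0.001, -0.985, 0.173]]
force: [-0.8, -0.2, 0.3]
grip_width: 0.0002
[ 0.56970048 -0.35844836  0.15951508] [-0.44723509  0.07590562  1.12435977]
```

View pics/w7.png

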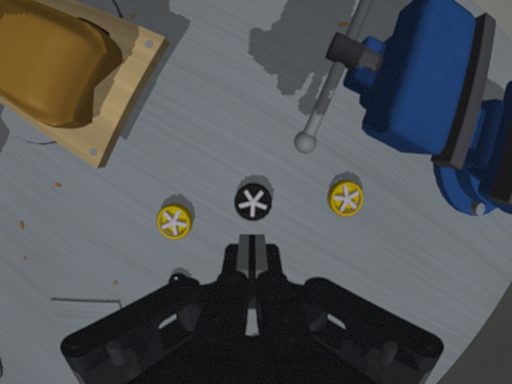

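The wrist view shows the black five-spoke wheel at (253,201), with yellow wheels at (175,221) and (346,198). The vise bar's ball is at (306,141). Next I'll refine the wheel position.

```bash
python3 - <<'E'
from h import *
import pickle
s,w=pickle.load(open("w7.pkl","rb"))
im=w["img"].astype(int);g=((im.max(2)<45)).astype(np.uint8);g[:170]=0;g[228:]=0;g[:,:225]=0;g[:,285:]=0
n,l,st,ce=cv2.connectedComponentsWithStats(g);print(st,ce)
ys,xs=np.where(g);print(xs.min(),xs.max(),ys.min(),ys.max())
print(wz(w,s,253.5,201.5,.014), wz(w,s,306,141,.052))
p=wz(w,s,253.5,201.5,.014);T=tool(30,10)
print(rel([.570,-.3595,.028],T))
E
```

```text
[[     0      0    512    384 195965]
 [   235    183     36     37    643]] [[255.50915725 191.46991555]
 [252.70917574 200.66874028]]
235 270 183 219
[ 0.5695797  -0.35957304  0.014     ] [ 0.64588668 -0.3689751   0.052     ]
(array([  1.4, 129.9, -23.5]), array([-0., -0., -0.]))
```

Three views agree on the wheel at (0.570,-0.3595). I'll lower to about 13 mm above it and hold.

```bash
python3 -m creep '0 20 -4 0 0 0 255;0 40 -7 0 0 0 255;0.5 60 -11 0 0 0 255;1 80 -14.5 0 0 0 255;1 100 -18 0 0 0 255;1.4 115 -21 0 0 0 255;1.4 125 -23 0 0 0 255;1.4 130.5 -23.5 0 0 0 255;1.4 130.5 -23.5 0 0 0 255;1.4 130.5 -23.5 0 0 0 255;1.4 130.5 -23.5 0 0 0 255'; python3 - <<'E'
from h import *
s=robot.sense();w=robot.camera("wrist");print(s["position"],s["force"],np.abs(s["dq"]).max())
cv2.imwrite("pics/w8.png",w["img"][:,:,::-1])
d=robot.camera("side");crop(d,200,100,300,175,8,"d8");print(wz(w,s,252.5,200,.014))
E
```

```text
time: 11.4
position: [0.5709, -0.3614, 0.0285]
orientation: [[0.499, 0.152, 0.853], [-0.867, 0.085, 0.492], [0.002, -0.985, 0.174]]
force: [0.8, -0.4, 0.3]
grip_width: 0.0001
[ 0.57089714 -0.36139463  0.02848759] [ 0.80362868 -0.43875837  0.29219194] 0.002111617861208665
[ 0.59239901 -0.34877592  0.014     ]
```

View pics/w8.png

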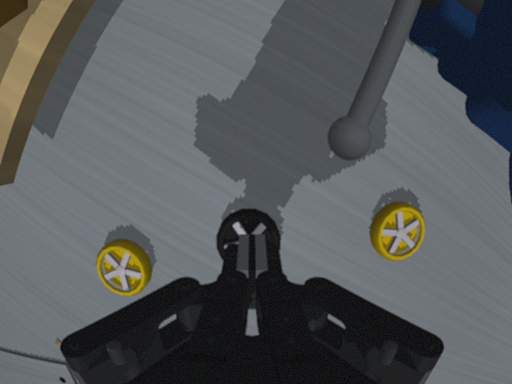

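View pics/d8.png

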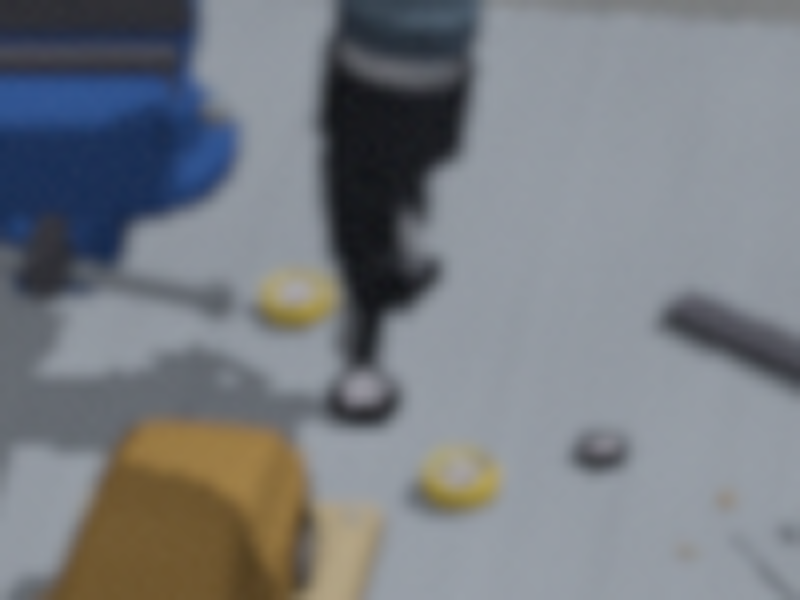

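The tip is over the wheel and clear of it, centred to about 2 mm and about 14 mm above. I'll hold still.

```bash
python3 -m creep '0 0 0 0 0 0 255;0 0 0 0 0 0 255;0 0 0 0 0 0 255;0 0 0 0 0 0 255;0 0 0 0 0 0 255;0 0 0 0 0 0 255;0 0 0 0 0 0 255;0 0 0 0 0 0 255;0 0 0 0 0 0 255;0 0 0 0 0 0 255;0 0 0 0 0 0 255;0 0 0 0 0 0 255;0 0 0 0 0 0 255;0 0 0 0 0 0 255;0 0 0 0 0 0 255;0 0 0 0 0 0 255;0 0 0 0 0 0 255;0 0 0 0 0 0 255;0 0 0 0 0 0 255;0 0 0 0 0 0 255'; python3 -m creep '0 0 0 0 0 0 255;0 0 0 0 0 0 255;0 0 0 0 0 0 255;0 0 0 0 0 0 255;0 0 0 0 0 0 255'; python3 - <<'E'
from h import *
c=robot.camera("scene")
K=lambda o,x,y,f:(o[0]+x/f-.46,o[1]+y/f-.46)
o,dd=ray(c,*K((290,200),243,243,14))
print("stub on x=.637,.641,.645",[o+dd*(x-o[0])/dd[0] for x in (.62,.637,.641,.645)])
crop(c,270,190,340,240,10,"s9")
s=robot.sense();print(s["qpos"])
print(rel([.56,-.3,.25]))
E
```

```text
time: 13.5
position: [0.57, -0.3609, 0.0273]
orientation: [[0.499, 0.15, 0.854], [-0.867, 0.086, 0.491], [0.001, -0.985, 0.173]]
force: [0.4, -0.5, -0.6]
grip_width: 0.0003
time: 14.0
position: [0.5701, -0.3608, 0.0273]
orientation: [[0.499, 0.15, 0.853], [-0.867, 0.086, 0.491], [0.001, -0.985, 0.173]]
force: [0.2, 0.2, 0.0]
grip_width: 0.0004
stub on x=.637,.641,.645 [array([0.62      , 0.01687519, 0.05482754]), array([ 0.637     , -0.00498249,  0.07912921]), array([ 0.641     , -0.01012547,  0.08484725]), array([ 0.645     , -0.01526845,  0.09056529])]
[ 0.53019675  0.62277511  0.06074209  1.7239386  -0.28549231  0.73599044
 -0.26368067]
(array([ -57.6, -215.6,   59.9]), array([0., 0., 0.]))
```

View pics/s9.png

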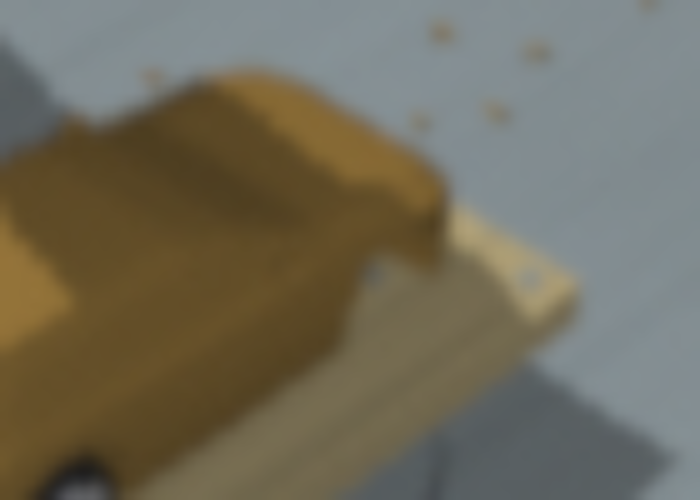

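```bash
python3 - <<'E'
from h import *
import pickle
c,d=pickle.load(open("v0.pkl","rb"))
for n,uv in [("wh nozzle top",(362,232)),("wh bottom left",(352,245)),("bl nozzle",(283,285)),("bl right",(330,335))]:
    print(n,[np.round(onz(c,*uv,h)[:2],3) for h in (.02,.06,.1)])
for n,uv in [("wh nozzle top",(164,198)),("wh nozz bot",(164,212)),("bl nozzle",(194,155))]:
    print(n,[np.round(onz(d,*uv,h)[:2],3) for h in (.02,.06,.1)])
# arch stub in initial side view
p=onz(d,170+412/7-.43,140+372/7-.43,.075)[:2]-AX;th=1.043
print("stub car frame x,y",p@[-np.sin(th),np.cos(th)],p@[-np.cos(th),-np.sin(th)])
T=tool(180,0)
s=robot.sense()
print(rel([.56,-.28,.24])); 
O=s["orientation"]
for az in (60,90,120,150,180): print(az,rel([.6,-.2,.27],tool(az,5)))
E
```

```text
wh nozzle top [array([0.76, 0.12]), array([0.779, 0.081]), array([0.799, 0.041])]
wh bottom left [array([0.772, 0.052]), array([0.791, 0.015]), array([ 0.809, -0.021])]
bl nozzle [array([ 0.734, -0.204]), array([ 0.755, -0.227]), array([ 0.776, -0.25 ])]
bl right [array([ 0.91 , -0.225]), array([ 0.921, -0.247]), array([ 0.933, -0.269])]
wh nozzle top [array([ 0.791, -0.01 ]), array([0.769, 0.032]), array([0.747, 0.073])]
wh nozz bot [array([0.767, 0.058]), array([0.746, 0.097]), array([0.724, 0.136])]
bl nozzle [array([ 0.76 , -0.275]), array([ 0.739, -0.222]), array([ 0.718, -0.169])]
stub car frame x,y 0.06918160537538759 -0.03351043271386955
(array([ -75., -204.,   68.]), array([0., 0., 0.]))
60 (array([-124.3, -220.7,  146.6]), array([-0.085, -0.52 ,  0.069]))
90 (array([-124.3, -220.7,  146.6]), array([-0.078, -1.04 ,  0.137]))
120 (array([-124.3, -220.7,  146.6]), array([-0.068, -1.559,  0.205]))
150 (array([-124.3, -220.7,  146.6]), array([-0.052, -2.078,  0.273]))
180 (array([-124.3, -220.7,  146.6]), array([-0.03 , -2.597,  0.342]))
```

The axle sits at car x ≈ 0.0705, so the arch point is about (0.641,-0.001,0.075). I'll lift off and yaw by 150°, so that the camera side faces the car and the body leans outwards.

```bash
python3 -m creep '0 -30 5 0 0 0 255;0 -65 11 0 0 0 255;0 -100 18 0 -0.14 0.02 255;0 -140 25 0 -0.28 0.04 255;0 -175 31 0 -0.42 0.06 255;-10 -200 45 -0.01 -0.56 0.07 255;-25 -205 60 -0.01 -0.7 0.09 255;-40 -208 72 -0.01 -0.84 0.11 255;-55 -210 84 -0.01 -0.98 0.13 255;-70 -212 96 -0.01 -1.12 0.15 255;-85 -214 108 -0.01 -1.26 0.17 255;-95 -216 118 -0.02 -1.4 0.18 255;-105 -218 128 -0.02 -1.54 0.2 255;-115 -220 138 -0.02 -1.68 0.22 255;-124 -221 147 -0.02 -1.82 0.24 255;-124 -221 147 -0.02 -1.96 0.26 255;-124 -221 147 -0.02 -2.1 0.28 255;-124 -221 147 -0.03 -2.24 0.3 255;-124 -221 147 -0.03 -2.38 0.31 255;-124 -221 147 -0.03 -2.52 0.33 255'; python3 - <<'E'
from h import *
s=robot.sense();print(s["qpos"],s["force"])
for t,p in [(5,[.66,-.03,.25]),(20,[.72,-.002,.22]),(40,[.74,-.002,.2])]: print(t,rel(p,tool(180,t)))
E
```

```text
time: 16.05
position: [0.6002, -0.2002, 0.2703]
orientation: [[0.072, -0.087, -0.994], [0.997, 0.009, 0.072], [0.002, -0.996, 0.087]]
force: [-0.3, -1.0, -0.2]
grip_width: 0.0
[ 0.53074726  0.40230016 -0.36988486  1.51198291  0.15307758  1.34238465
  1.63892814] [-0.32903692 -1.03233299 -0.24661882]
5 (array([174. ,  16.5, -48.9]), array([ 0.   , -0.072,  0.009]))
20 (array([ 206.2,   41.4, -109.1]), array([ 0.262, -0.07 ,  0.018]))
40 (array([ 207.6,   59.6, -130.8]), array([ 0.611, -0.067,  0.03 ]))
```

```bash
python3 -m creep '25 5 -12 0.03 -0.02 0 255;55 9 -25 0.06 -0.03 0 255;85 13 -38 0.1 -0.04 0.01 255;115 18 -52 0.14 -0.05 0.01 255;145 23 -66 0.18 -0.06 0.01 255;170 30 -82 0.22 -0.07 0.02 255;190 36 -97 0.27 -0.07 0.02 255;206 41 -109 0.32 -0.07 0.02 255;207 44 -115 0.38 -0.07 0.02 255;207 46 -120 0.44 -0.07 0.02 255;207 48 -126 0.5 -0.07 0.03 255;207 50 -131 0.56 -0.07 0.03 255;207 50 -131 0.611 -0.067 0.03 255;207 50 -131 0.611 -0.067 0.03 255;207 50 -131 0.611 -0.067 0.03 255'; python3 - <<'E'
from h import *
s=robot.sense();w=robot.camera("wrist");print(s["qpos"],s["force"])
cv2.imwrite("pics/w10.png",w["img"][:,:,::-1])
d=robot.camera("side");crop(d,100,60,300,210,4,"d10")
import pickle;pickle.dump((s,w),open("w10.pkl","wb"))
T=tool(180,40);print(rel([.70,-.0015,.10],T),rel([.664,-.0015,.077],T))
E
```

```text
time: 17.55
position: [0.745, 0.0092, 0.2472]
orientation: [[0.016, -0.486, -0.874], [0.999, 0.045, -0.006], [0.042, -0.873, 0.486]]
force: [0.7, 7.6, -4.2]
grip_width: -0.0
[-0.1367937   0.95331474  0.25590603  0.75340493 -0.23759996  1.96243684
  1.59982456] [ 0.68776987  7.63694394 -4.19613848]
(array([ -2.4, 155.2, -32.3]), array([ 0.197, -0.019,  0.029])) (array([ -3.8, 192.6, -11.8]), array([ 0.197, -0.019,  0.029]))
```

View pics/w10.png

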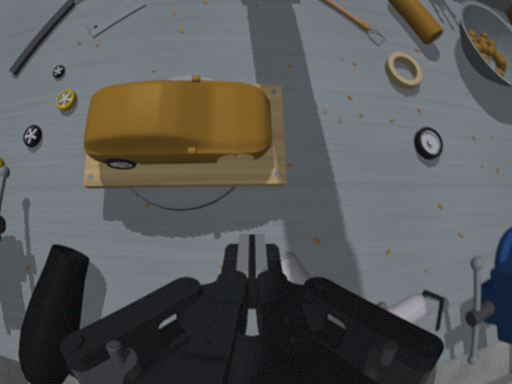

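View pics/d10.png

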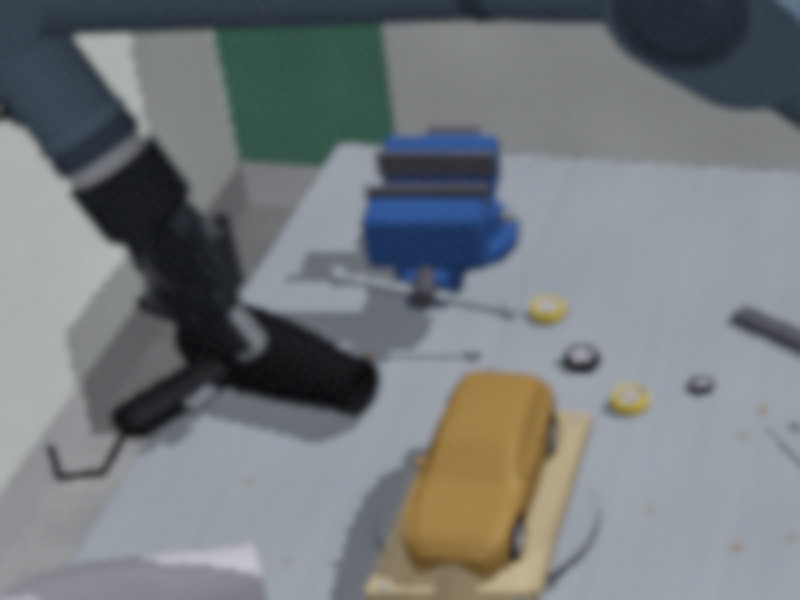

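q6 is close to its limit up here, so the tilt stopped at 29°. I'll ease the tilt to 25° and go lower, where the wrist has more room. The wrist view shows the car squared, with its front at about (270,120), and the white dryer's nozzle at (292,265).

```bash
python3 - <<'E'
from h import *
s=robot.sense();print(s["position"],s["force"],s["torque"],s["dq"])
print(rel([.72,-.0015,.19],tool(180,25)),rel([.70,-.0015,.12],tool(180,25)))
E
```

```text
[ 0.74617884 -0.00252684  0.25163003] [-0.42669433 -0.83964335  0.94802235] [-0.08546618 -0.48533471  0.03320887] [ 0.02724591 -0.00348415  0.05557216  0.01165585  0.10656759 -0.0011666
 -0.04208902]
(array([-0.6, 66.6, -6.6]), array([-0.064, -0.022,  0.026])) (array([ -2.1, 137.6, -22.7]), array([-0.064, -0.022,  0.026]))
```

```bash
python3 -m creep '0 10 0 -0.03 -0.01 0.01 255;0 25 -2 -0.06 -0.02 0.02 255;0 40 -4 -0.064 -0.022 0.026 255;0 40 -4 -0.064 -0.022 0.026 255;0 40 -4 -0.064 -0.022 0.026 255'; python3 - <<'E'
from h import *
s=robot.sense();print(s["position"],s["orientation"][:,1],s["force"],s["qpos"])
for p in ([.71,-.0015,.14],[.70,-.0015,.10]):print(rel(p,tool(180,25)),rel(p,tool(180,35)))
E
```

```text
time: 18.15
position: [0.7295, -0.0056, 0.2135]
orientation: [[0.005, -0.426, -0.905], [1.0, -0.004, 0.007], [-0.006, -0.905, 0.426]]
force: [0.2, -0.6, -0.4]
grip_width: -0.0001
[ 0.72951422 -0.00559179  0.21352366] [-0.42608202 -0.00367774 -0.90467706] [ 0.23753587 -0.61661771 -0.444129  ] [-0.18374167  0.87588563  0.30178684  0.94964313 -0.20354827  1.78409289
  1.63133152]
(array([  4.5,  74.8, -13.6]), array([-0.004, -0.007, -0.004])) (array([  4.5,  74.8, -13.6]), array([ 0.171, -0.007, -0.003]))
(array([  4.7, 115.3, -21.6]), array([-0.004, -0.007, -0.004])) (array([  4.7, 115.3, -21.6]), array([ 0.171, -0.007, -0.003]))
```

Now the commanded pose and the measured one agree. I'll go down in front of the arch and restore the tilt.

```bash
python3 -m creep '1 20 -4 0 0 0 255;2 40 -7 0 0 0 255;3.5 58 -11 0 -0.007 0 255;4.5 75 -14 0 -0.007 0 255;4.5 95 -17 0.04 -0.007 0 255;4.7 108 -20 0.09 -0.007 0 255;4.7 115 -21.5 0.14 -0.007 0 255;4.7 115 -21.5 0.171 -0.007 0 255;4.7 115 -21.5 0.171 -0.007 0 255;4.7 115 -21.5 0.171 -0.007 0 255'; python3 - <<'E'
from h import *
s=robot.sense();w=robot.camera("wrist");print(s["position"],s["orientation"][:,1],s["force"],s["qpos"])
cv2.imwrite("pics/w11.png",w["img"][:,:,::-1])
c=robot.camera("scene");crop(c,260,170,380,270,6,"s11")
import pickle;pickle.dump((s,w),open("w11.pkl","wb"))
E
```

```text
time: 19.15
position: [0.7013, -0.0013, 0.1009]
orientation: [[-0.002, -0.571, -0.821], [1.0, -0.003, -0.0], [-0.002, -0.821, 0.571]]
force: [-0.3, 0.0, -0.0]
grip_width: -0.0
[ 0.70132647 -0.00126476  0.10087416] [-0.57117497 -0.00299277 -0.82082288] [-0.29787149  0.02587465 -0.0140416 ] [-0.17518178  1.02822193  0.2785806   0.96149084 -0.21279626  1.7877004
  1.63894873]
```

View pics/w11.png

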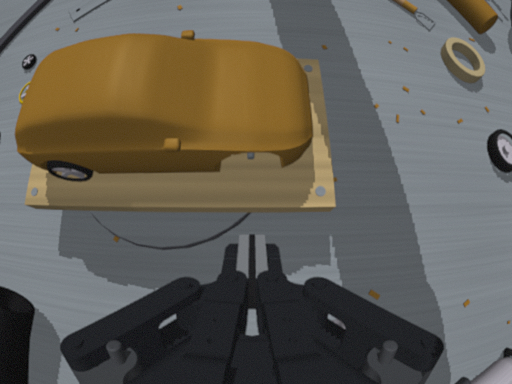

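View pics/s11.png

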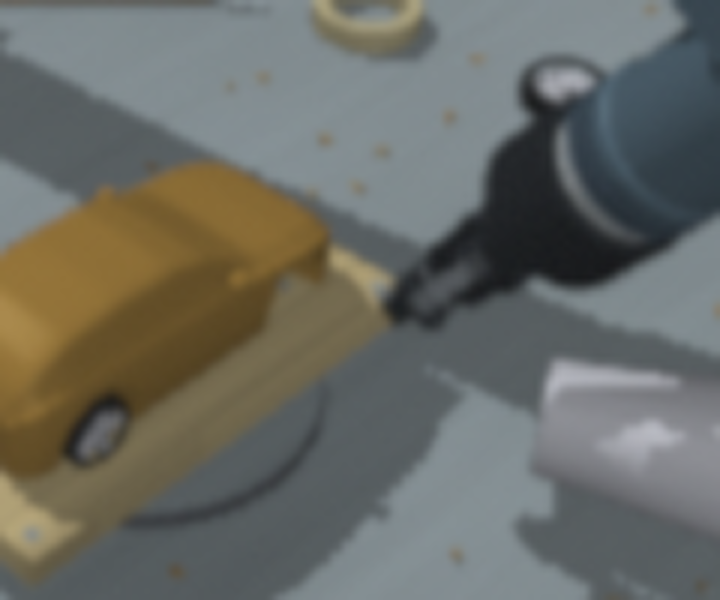

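The stub axle at wrist (251,155) lines up with the fingertip at (252,238), and the scene view shows the way in is clear. I'll confirm numerically and then close in.

```bash
python3 - <<'E'
from h import *
import pickle
s,w=pickle.load(open("w11.pkl","rb"))
o,d=wray(w,s,251,155);print("stub@z.075",o+d*(.075-o[2])/d[2])
a,b=wz(w,s,320,190.5,.054),wz(w,s,35.5,191.5,.054);print(a,b,"ang",np.arctan2(-(a-b)[0],(a-b)[1]))
print(rel([.664,-.0015,.077]))
E
```

```text
stub@z.075 [ 0.63535596 -0.00102027  0.075     ]
[0.65461388 0.05057871 0.054     ] [ 0.65612346 -0.19472995  0.054     ] ang 0.006153728177926058
(array([-0.4, 41.6, 16.5]), array([0., 0., 0.]))
```

```bash
python3 -m creep '0 8 3 0 0 0 255;0 16 6 0 0 0 255;0 24 9 0 0 0 255;0 31 12 0 0 0 255;0 36 14 0 0 0 255;0 40 16 0 0 0 255;0 41.5 16.5 0 0 0 255;0 41.5 16.5 0 0 0 255;0 41.5 16.5 0 0 0 255;0 41.5 16.5 0 0 0 255'; python3 - <<'E'
from h import *
s=robot.sense();w=robot.camera("wrist");print(s["position"],s["force"])
cv2.imwrite("pics/w12.png",w["img"][:,:,::-1])
c=robot.camera("scene");crop(c,260,170,360,250,7,"s12")
E
```

```text
time: 20.25
position: [0.6635, -0.0008, 0.0761]
orientation: [[-0.002, -0.572, -0.82], [1.0, -0.003, -0.001], [-0.002, -0.82, 0.572]]
force: [0.6, -0.0, 0.2]
grip_width: -0.0002
[ 0.66353755 -0.00077874  0.07614082] [ 0.55846026 -0.02867105  0.20119618]
```

View pics/w12.png

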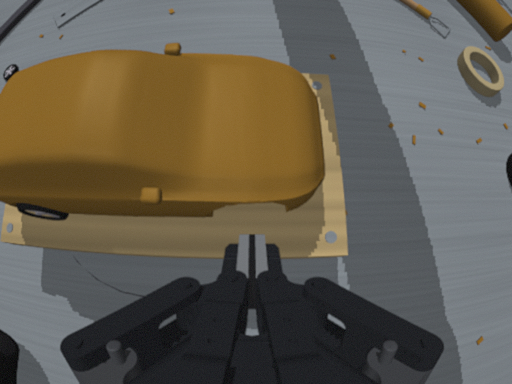

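View pics/s12.png

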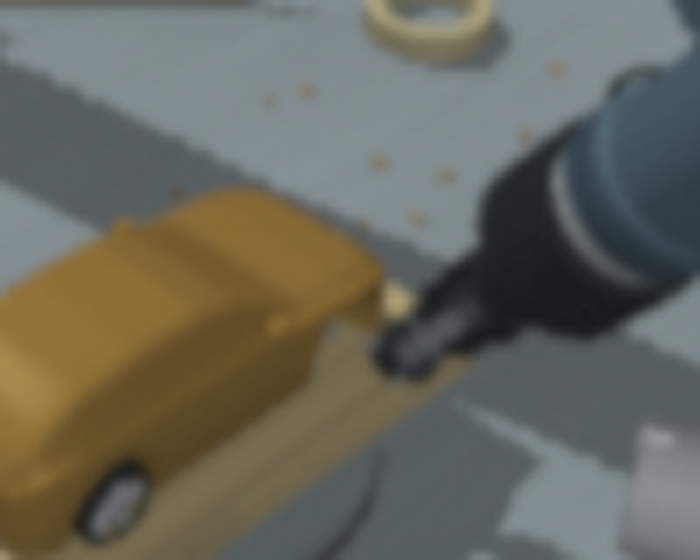

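The tip stands in the air about 18 mm in front of the flank, centred on the arch. I'll hold still.

```bash
python3 -m creep '0 0 0 0 0 0 255;0 0 0 0 0 0 255;0 0 0 0 0 0 255;0 0 0 0 0 0 255;0 0 0 0 0 0 255;0 0 0 0 0 0 255;0 0 0 0 0 0 255;0 0 0 0 0 0 255;0 0 0 0 0 0 255;0 0 0 0 0 0 255;0 0 0 0 0 0 255;0 0 0 0 0 0 255;0 0 0 0 0 0 255;0 0 0 0 0 0 255;0 0 0 0 0 0 255;0 0 0 0 0 0 255;0 0 0 0 0 0 255;0 0 0 0 0 0 255;0 0 0 0 0 0 255;0 0 0 0 0 0 255'; python3 -m creep '0 0 0 0 0 0 255;0 0 0 0 0 0 255;0 0 0 0 0 0 255;0 0 0 0 0 0 255;0 0 0 0 0 0 255;0 0 0 0 0 0 255'
python3 - <<'E'
from h import *
print(rel([.70,-.001,.10]),rel([.725,-.003,.20],tool(180,25)))
E
```

```text
time: 22.35
position: [0.6632, -0.0007, 0.076]
orientation: [[-0.002, -0.573, -0.82], [1.0, -0.003, -0.001], [-0.001, -0.82, 0.573]]
force: [-0.8, -0.4, -0.5]
grip_width: 0.0002
time: 22.95
position: [0.6632, -0.0007, 0.076]
orientation: [[-0.002, -0.573, -0.82], [1.0, -0.003, -0.001], [-0.001, -0.82, 0.573]]
force: [-0.4, 0.1, 0.1]
grip_width: 0.0004
(array([ -0.4, -40.8, -16.4]), array([0., 0., 0.])) (array([  -2.6, -137.1,   20.3]), array([-0.173,  0.001, -0.002]))
```

Next I'll back off the way I came and check everything.

```bash
python3 -m creep '0 -14 -6 0 0 0 255;0 -28 -11 0 0 0 255;0 -41 -16.5 0 0 0 255;0 -60 -10 -0.04 0 0 255;-1 -80 -2 -0.08 0 0 255;-2 -100 6 -0.12 0 0 255;-2.5 -120 14 -0.16 0 0 255;-2.5 -137 20 -0.173 0 0 255;-2.5 -137 20 -0.173 0 0 255;-2.5 -137 20 -0.173 0 0 255;-2.5 -137 20 -0.173 0 0 255;-2.5 -137 20 -0.173 0 0 255'; python3 - <<'E'
from h import *
s=robot.sense();w=robot.camera("wrist");print(s["position"],s["force"],s["time"],np.abs(s["dq"]).max())
cv2.imwrite("pics/w13.png",w["img"][:,:,::-1])
c=robot.camera("scene");d=robot.camera("side")
cv2.imwrite("pics/s13.png",c["img"][:,:,::-1]);crop(c,220,215,280,265,12,"s13a");crop(d,180,195,240,220,12,"d13a")
E
```

```text
time: 24.15
position: [0.7242, -0.0028, 0.1973]
orientation: [[-0.002, -0.427, -0.904], [1.0, -0.002, -0.001], [-0.001, -0.904, 0.427]]
force: [-0.2, 0.1, -0.7]
grip_width: -0.0002
[ 0.7242138  -0.00279513  0.19728387] [-0.23338472  0.05965995 -0.69721417] 24.15 0.00482718539019274
```

View pics/w13.png

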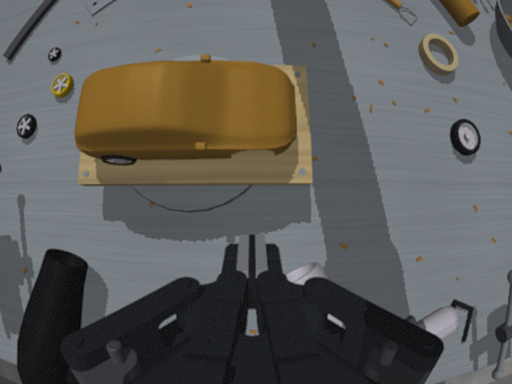

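View pics/s13.png

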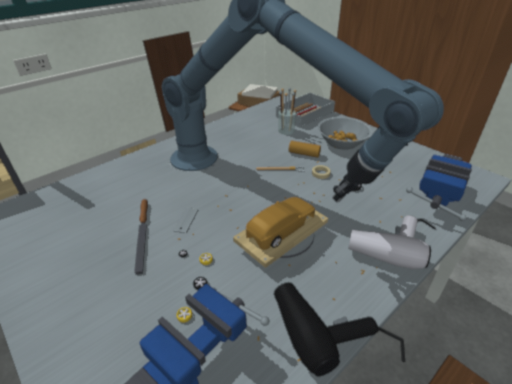

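View pics/s13a.png

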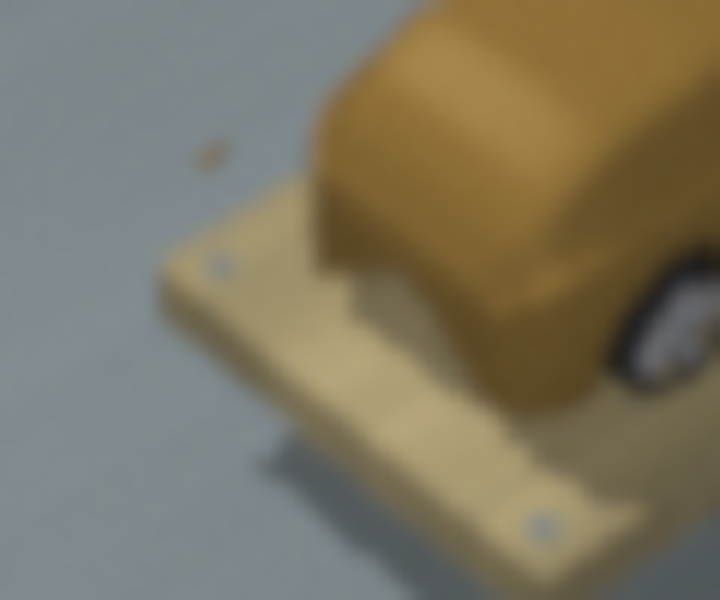

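View pics/d13a.png

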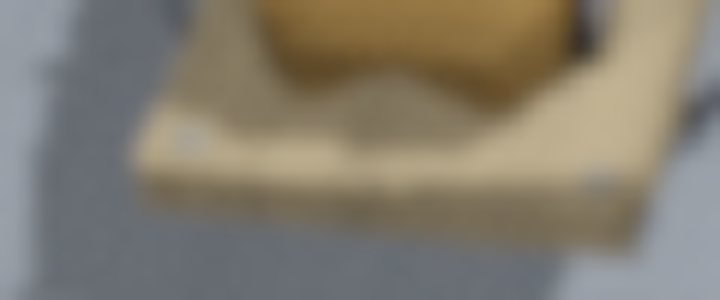

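The screws sit at the same pixels as after the push (scene-crop (221,264) and (543,526)), so the turntable hasn't moved. The wheels, yellow look-alikes and tools are all in their original places, and the arm is clear. I'll hand the job in.

```bash
python3 - <<'E'
from cell import robot
print(robot.finish_job())
E
```

```text
the job is handed in; nothing more can be done
None
```

I turned the turntable about 1.04 rad clockwise with the shut fingertip against the baseboard's left edge near the nose. I then pointed at the matching black five-spoke wheel and after that at the empty arch. The job was handed in at about 24 s, with the arm clear of everything.

- **Turntable:** after the push, the board's corner screws gave angles between −0.004 and +0.005 rad in the scene and side views. The wrist view later gave +0.006. After the final retreat the screws were still at the same pixels.
- **Wheel:** the fingertip held for about 2.5 s, about 13 mm above the wheel's upper face and within 2 mm of its centre.
- **Arch:** the fingertip held for about 2.6 s, 22 mm out from the arch point and centred on the axle, with the fingers slanting down towards it at 35°.
- **Forces and contact:** contact forces stayed around 1 N. One reading of about 8 N came while the arm was moving in free air, and it was gone at the next reading. The pictures show nothing else moved.
- **What did not go as planned:** one 40° tilt over the table stopped at 29° because joint 6 reached 1.962, just inside its 1.97 limit. I eased the tilt and restored it to 35° lower down.

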